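# Shift the gearbox trainer into third

### The arm

A 6-joint arm with a two-finger parallel gripper is mounted at the origin on the work surface. World frame = base frame: x ahead of the robot, y to its left, z up, the work surface at z = 0. Lengths are in mm, angles in rad, forces in N, time in s.
With the tool pointing down it reaches from about 275 to 1000 mm from the base axis. Payload 8.4 kg.
Tool frame: the origin (TCP) lies midway between the tips of the shut fingers; the grasp point (between the pads) lies 19 mm behind it; z points along the fingers, y is the line along which they close (so a half turn about z gives the same grasp; the last joint's range is limited). The gripper opens to 85 mm and grips with 20 to 120 N. Pads are 22 mm wide; open, the fingers measure 114 mm over their backs; the gripper's body (76 mm by 85 mm) begins 54 mm behind the grasp point. The pads swing forward as they close: fully open they stand 13 mm farther back than shut.
Start: joints at [-1.143, 0.353, 1.633, -0, 1.155, -0.002], TCP at [260.429, -568.159, 231.281] pointing down, gripper open.
Joint ranges: [-2.63, 2.63], [-0.92, 2.1], [0.06, 2.66], [-1.3, 4.44], [0, 2.69], [-3.02, 3.02]. Speed limits (rad/s): [2.22, 2.22, 2.79, 3.14, 3.14, 3.14].

### API

Orientations are given as [roll, pitch, yaw] about the fixed x, y, z axes, in that order (R = Rz(yaw) Ry(pitch) Rx(roll)).
In Python, from rig import monitor, imaging, r gives the robot as it stands.
- The arm moves only by the tool drive_tool, never from a script. Its argument "plan" is a list of rows, each an object of numbers: "x", "y", "z": the shift along the tool's x, y, z in units of 50 mm (1.0 is 50 mm); "ax", "ay", "az": the turn, a rotation vector about the tool's x, y, z in units of 6 degrees (1.0 is 6 degrees); "hand": the finger opening in mm, from 0 to 85.4. In form: [{"x": .., "y": .., "z": .., "ax": .., "ay": .., "az": .., "hand": ..}, ...]. A call has 1 to 8 rows; each row is the pose to reach, as a shift and turn from the pose commanded when the call began, along the tool's axes at that moment; what a row does not reach only later rows make up. A row lasts 1/10 s, in which the tool goes at most 50 mm and 8.59 degrees, less where a joint would pass 70% of its speed; a pose out of reach is approached as far as the arm can. A call with a gripper value outside its range is refused whole. The fingers move at their own pace and stop on an object; "grip_force" is the grip in N (left out, the last holds). Time passes only in rows, so rows that repeat a pose let the fingers close. It gives the time, the measured TCP pose, the force, the opening and the grip force at its end, in the units of the state.
- monitor.sense(): the state, without advancing time (a new reading comes with each control period).
- imaging.grab_frame(name): name is "side" or "top"; returns the picture (480x640x3 uint8, red, green, blue); there is no depth.
- imaging.camera_info(name): a dict with "mtx" (3x3 intrinsics, pixels), "R" (3x3) and "t" (3): a world point X has camera coordinates R X + t. Camera axes: x right, y down, z forward; pixel columns grow to the right and rows downward; lengths in mm; the calibration is good to about 2 mm. A picture is of the moment at which its call begins. camera_info takes no time and is no camera call.
- r.sign_off(): hands the job in; it is judged then, once.
The state is a dict: "clock": time; "qpos": joint angles; "qvel": joint speeds; "joint_efforts": joint torques, N m; "eef_pos": TCP position; "tcp_rot": TCP orientation; "contact_force": force on the tool from outside, world axes, zero at the start; "wrist_torque": the same for the moment, N m; "opening": opening from 0.0 (shut) to 1.0 (fully open); "grasp_force": force on a finger pad.
Only numpy, scipy, OpenCV 4.12 (cv2) and the standard library are available. Lean on these libraries where they do the work, as an engineer would, in place of code of your own. Each camera call takes 0.05 s, during which the arm holds its last target. There are 200 camera calls.

### The job

With the fingertips, push the gearstick of the blue gearbox trainer gently across its H-shaped gate to the right-hand side (the right as seen from the robot), then push it forward, away from the robot, fully home into the third slot (far right, marked with the green patch). Only push the stick, do not grip it; do not run it into any other slot, and leave the loose parts and tools around it where they are. Finish with the hand clear of everything.

Things in the scene. Friction and masses are not known exactly. Their poses are not given: they have to be found in the camera images.
- trainer: Gearbox trainer, fixed: plywood board 360 (x) x 300 (y) x 12 mm with a blue gear case 200 x 170 x 100 mm at its centre and an aluminium gate plate 132 x 124 mm on top, its upper face 127 mm above the board's underside. Origin: centre of the board's underside. Own axes: x = forward (away from the robot), y = left, z = up.
- gate (a point): Centre of the H gate, on the plate's upper face; axes as the trainer's. Cuts are 16 mm wide in the 8 mm plate: a neutral cross slot along y through the centre and, at y = +25 and -25 mm, lengthwise slots running to x = +38 and -38 mm. Slots counted by white pips: 1 far left, 2 near left, 3 far right (green patch), 4 near right. The stick pivots 85 mm below this point.
- knob (a point): Centre of the gearstick's black ball knob, 38 mm across, on a 10 mm steel stick, 185 mm from the pivot: 100 mm above the gate plate when upright, up to 20 mm lower when leaning. It stays where left; 2 to 4 N at the knob moves it. Starts in neutral, middle or left of the cross slot. Against the right end it is 59 mm right of the gate's centre; from there it goes 64 mm forward to the third slot's end.
- third_slot (a point): Point on the upper face of the gate plate near the closed end of the third slot (far right, beside the green patch with three white pips), 33 mm forward and 25 mm right of the gate's centre. The stick stands about here when home.
- selector_across (a joint): Sideways tilt of the gearstick, rad: 0 upright, positive leans to the right (the trainer's -y). About -0.33 against the left and +0.33 against the right end of the cross slot.
- selector_forward (a joint): Forward tilt of the gearstick, rad: 0 in neutral, positive leans forward (the trainer's +x). About +0.35 hard against the far end of a slot and -0.35 at the near end; in the cross slot it has only about 0.04 of play either way.
- oil_bottle: Bystander, loose: yellow oil bottle with a red cap, 38 mm wide, 110 mm tall, on the right of the trainer's board. Origin: centre of its underside.
- spare_gear: Bystander, loose: spare steel gear, 58 mm across, 22 mm high, lying flat on the left of the trainer's board. Origin: centre of its underside.
- bushing: Bystander, loose: brass bushing, 32 mm across, 30 mm high, on the left of the trainer's board. Origin: centre of its underside.
- screwdriver: Bystander, loose: red-handled screwdriver lying on the table to the left of the trainer. Origin: middle of its underside.
- clamp: Bystander, loose: orange hand clamp, about 150 x 80 x 22 mm, lying to the right of the trainer. Origin: middle of its underside.
- screw_jar: Bystander, loose: glass jar, 60 mm wide, 80 mm tall, to the left of the trainer. Origin: centre of its underside.

How it is judged:
By the outcome, as a careful person would: the job done as asked, in the order asked, and still so for the second after the job is handed in, with the robot touching nothing.
It also fails if it takes over 40 s, if anything falls off the work surface, if the arm or the gripper's body presses on something with over 40 N, if the wrist force passes 120 N, or if a joint passes its speed limit or range.

## Working session

There is one attempt and no reset: what is moved stays moved. The work goes in short steps, Python scripts to look and compute and a tool call to move; the robot and the scene stay as the last step left them, time stands still between calls to the robot, and variables do not carry over. Pictures are saved under pics/ and viewed, at most 10 in all, crops included, and the job is handed in when it is done.

Besides the shell and the picture viewer there is one more tool, called after "Request:" as name(argument=value, ...), one argument or row to a line, values as JSON. drive_tool: Moves the arm, as the interface text tells. Its arguments: {"type":"object","properties":{"plan":{"type":"array","items":{"type":"object","properties":{"x":{"type":"number"},"y":{"type":"number"},"z":{"type":"number"},"ax":{"type":"number"},"ay":{"type":"number"},"az":{"type":"number"},"hand":{"type":"number"}}}},"grip_force":{"type":"number"}},"required":["plan"]}

```bash
mkdir -p pics
python3 - <<'E'
from rig import monitor, imaging, r
import cv2
for n in("top","side"):
    cv2.imwrite(f"pics/{n}0.png",imaging.grab_frame(n)[:,:,::-1])
    c=imaging.camera_info(n);print(c)
print(monitor.sense())
E
```

```text
{'mtx': array([[433.46730188,   0.        , 321.23637823],
       [  0.        , 433.46730188, 237.64987872],
       [  0.        ,   0.        ,   1.        ]]), 'R': array([[ 0.02622915, -0.99963191,  0.0069344 ],
       [-0.98537732, -0.02702213, -0.16823003],
       [ 0.16835548, -0.00242047, -0.98572338]]), 't': array([ -37.55401018,  534.36920186, 1015.23073584])}
{'mtx': array([[454.81703586,   0.        , 311.70482609],
       [  0.        , 454.81703586, 236.17918107],
       [  0.        ,   0.        ,   1.        ]]), 'R': array([[-0.69134411, -0.72226012,  0.01958686],
       [-0.47514724,  0.43405207, -0.76539787],
       [ 0.54431464, -0.53845995, -0.64325924]]), 't': array([362.68637489, 349.5537111 , 930.02358863])}
{'clock': 0.1, 'qpos': array([-1.14339889e+00,  3.53584924e-01,  1.63406491e+00,  5.29423033e-05,
        1.15523197e+00, -2.41282384e-03]), 'qvel': array([-0.00070539,  0.00036375, -0.00252016, -0.00099675, -0.0011863 ,
        0.00208863]), 'joint_efforts': array([ 2.83155696e-04, -6.06356120e+01, -3.42821181e+01,  5.10936650e-05,
        3.97317795e-03,  5.96646231e-06]), 'eef_pos': array([ 260.26112458, -567.74736757,  230.6307959 ]), 'tcp_rot': array([-3.14030362e+00, -5.15190710e-05,  4.29788822e-01]), 'contact_force': array([ 0.57787306,  0.0176454 , -0.91450102]), 'wrist_torque': array([ 0.00610073, -0.00939189, -0.01024159]), 'grasp_force': 0.0, 'opening': 0.9974289375436626}
```

View pics/top0.png

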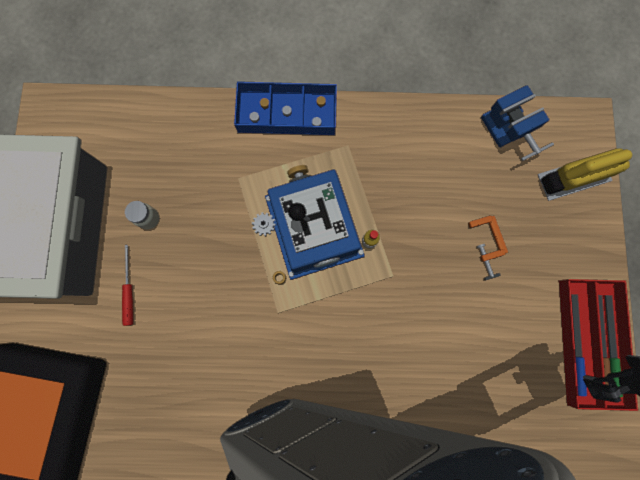

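View pics/side0.png

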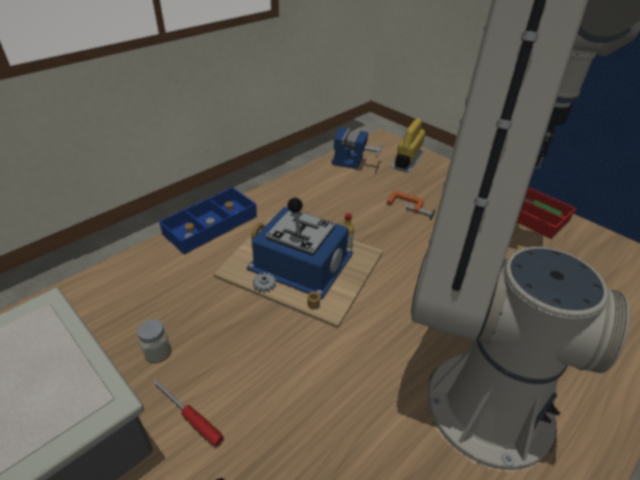

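The top view shows the trainer at about (315,225), yawed slightly, with the knob near (296,212). The side view shows the knob at (295,206). I'll zoom in next.

```bash
python3 - <<'E'
import cv2, numpy as np
a=cv2.imread("pics/top0.png")[140:320,230:400];b=cv2.imread("pics/side0.png")[180:320,210:390]
a=cv2.resize(a,None,fx=3.2,fy=3.2,interpolation=cv2.INTER_CUBIC);b=cv2.resize(b,(256,199))
cv2.imwrite("pics/c0.png",a)
E
cat > h.py <<'E'
import numpy as np
from rig import monitor, imaging, r
C={n:imaging.camera_info(n) for n in("top","side")}
def ray(n,u,v):
    c=C[n];d=c["R"].T@np.linalg.solve(c["mtx"],[u,v,1]);return -c["R"].T@c["t"],d
def onz(n,u,v,z):
    o,d=ray(n,u,v);return o+d*(z-o[2])/d[2]
def tri(p,q):
    A=[];b=[]
    for n,(u,v) in(("top",p),("side",q)):
        o,d=ray(n,u,v);d/=np.linalg.norm(d);P=np.eye(3)-np.outer(d,d);A.append(P);b.append(P@o)
    return np.linalg.lstsq(np.vstack(A),np.hstack(b),rcond=None)[0]
def proj(n,X):
    c=C[n];p=c["mtx"]@(c["R"]@np.asarray(X,float)+c["t"]);return p[:2]/p[2]
E
python3 - <<'E'
from h import *
B=[onz("top",*p,12) for p in((239,179.5),(348,147),(393,277),(278,311))];print(np.round(B,0),np.mean(B,0))
print(tri((296,212),(295,206)))
E
```

```text
[[ 687.  193.   12.]
 [ 784.  -87.   12.]
 [ 446. -204.   12.]
 [ 356.   78.   12.]] [568.22264495  -5.19266104  12.        ]
[556.86415285  30.24134821 221.41719399]
```

View pics/c0.png

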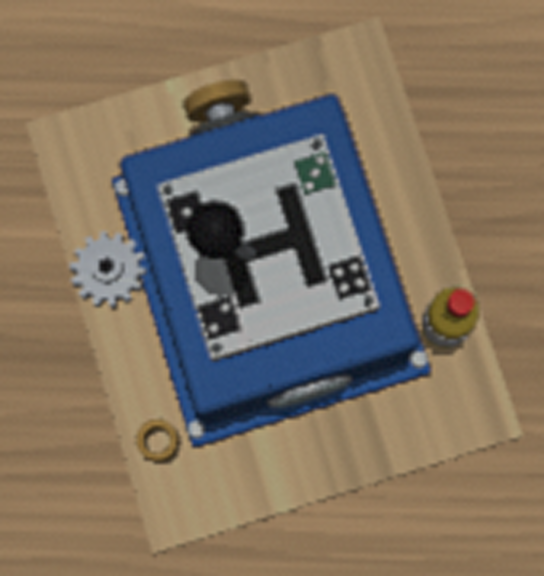

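```bash
cat >> h.py <<'E'
cr=lambda u,v:(u/3.2+230,v/3.2+140)
P=np.array([onz("top",*cr(*p),127) for p in((160,183),(322,134),(378,308),(212,358))])
G=P.mean(0);f=(P[0]+P[1]-P[2]-P[3])[:2];yaw=np.arctan2(f[1],f[0])
l=(P[0]+P[3]-P[1]-P[2])[:2]; yaw2=np.arctan2(-l[0],l[1])
yaw=(yaw+yaw2)/2
from scipy.spatial.transform import Rotation as Ro
T=Ro.from_euler("z",yaw).as_matrix()
def tr(X):return T.T@(np.asarray(X)-G)
def move(target,s=None,yt=None):  # trainer xyz (rel gate) -> drive units from present pose
    s=s or monitor.sense();R=Ro.from_euler("xyz",s["tcp_rot"])
    W=G+T@np.asarray(target,float)
    rv=(R.inv()*Ro.from_euler("xyz",[np.pi,0,yaw])).as_rotvec(degrees=True)/6
    return np.round(R.inv().apply(W-s["eef_pos"])/50,2),np.round(rv,2)
E
python3 - <<'E'
from h import *
print(G,yaw,yaw2,np.linalg.norm(f)/2,np.linalg.norm(l)/2)
print(tr(tri((297.2,211.6),(295,206))), tr([568,-5,0]))
# model knob at tilt
for a in (-.33,-.2,0):
    X=G+T@np.array([0,-185*np.sin(a),-85+185*np.cos(a)]);print(a,proj("top",X),proj("side",X))
print(move([0,115,220]),move([0,115,85]))
E
```

```text
[569.61613433  -4.70450374 127.        ] 0.3250934891007442 0.32740233785202877 132.59924105054765 121.92710700849835
[4.54260728e-02 3.46819069e+01 9.23362298e+01] [  -1.62586336    0.23617065 -127.        ]
-0.33 [285.49878006 215.35857266] [289.75253032 212.41495469]
-0.2 [296.13110223 211.44936122] [294.60087669 205.10428634]
0 [313.25629405 205.90911797] [302.05331536 195.99541292]
(array([10.56, -9.95, -2.31]), array([-0.01,  0.  ,  1.  ])) (array([10.56, -9.95,  0.39]), array([-0.01,  0.  ,  1.  ]))
```

Request:
drive_tool(
  plan=[
    {"z": -1,"hand": 0},
    {"z": -2,"x": 0.5,"hand": 0},
    {"z": -2.3,"x": 1.2,"y": -0.5,"hand": 0},
    {"z": -2.3,"x": 2,"y": -1.2,"hand": 0,"az": 0.3},
    {"z": -2.3,"x": 2.8,"y": -1.8,"hand": 0,"az": 0.6},
    {"z": -2.3,"x": 3.5,"y": -2.5,"hand": 0,"az": 1},
    {"z": -2.3,"x": 4.2,"y": -3.1,"hand": 0,"az": 1},
    {"z": -2.3,"x": 4.9,"y": -3.8,"hand": 0,"az": 1},
  ],
)

```text
invalid input
```

Run:
```python
from h import *
s=monitor.sense();print(s["clock"],s["eef_pos"],s["qpos"],s["opening"],move([0,105,180]))
```

```text
0.1 [ 260.26112458 -567.74736757  230.6307959 ] [-1.14339889e+00  3.53584924e-01  1.63406491e+00  5.29423033e-05
  1.15523197e+00 -2.41282384e-03] 0.9974289375436626 (array([10.54, -9.75, -1.51]), array([-0.01,  0.  ,  1.  ]))
```

Request:
drive_tool(
  plan=[
    {"x": 0,"y": 0,"z": -1,"ax": 0,"ay": 0,"az": 0,"hand": 0},
    {"x": 0.5,"y": 0,"z": -2,"ax": 0,"ay": 0,"az": 0,"hand": 0},
    {"x": 1.2,"y": -0.5,"z": -2.3,"ax": 0,"ay": 0,"az": 0,"hand": 0},
    {"x": 2,"y": -1.2,"z": -2.3,"ax": 0,"ay": 0,"az": 0.3,"hand": 0},
    {"x": 2.8,"y": -1.8,"z": -2.3,"ax": 0,"ay": 0,"az": 0.6,"hand": 0},
    {"x": 3.5,"y": -2.5,"z": -2.3,"ax": 0,"ay": 0,"az": 1,"hand": 0},
    {"x": 4.2,"y": -3.1,"z": -2.3,"ax": 0,"ay": 0,"az": 1,"hand": 0},
    {"x": 4.9,"y": -3.8,"z": -2.3,"ax": 0,"ay": 0,"az": 1,"hand": 0},
  ],
)

```text
clock: 0.9
eef_pos: [404.4, -291.5, 346.1]
tcp_rot: [-3.141, -0.0, 0.325]
contact_force: [0.7, -0.8, 0.6]
opening: -0.002
grasp_force: 0.0
```

Run:
```python
from h import *
s=monitor.sense();print(s["clock"],s["eef_pos"],s["qpos"],s["opening"],move([0,105,180]))
```

```text
0.9 [ 404.36163322 -291.48282602  346.06593333] [-6.27679801e-01  5.56182589e-02  1.75118286e+00  1.34631274e-04
  1.33489103e+00  6.18373754e-01] -0.002289892864037619 (array([ 4.96, -6.48,  0.78]), array([-0., -0., -0.]))
```

Request:
drive_tool(
  plan=[
    {"x": 0.6,"y": -0.8,"z": 0,"ax": 0,"ay": 0,"az": 0,"hand": 0},
    {"x": 1.2,"y": -1.6,"z": 0,"ax": 0,"ay": 0,"az": 0,"hand": 0},
    {"x": 1.8,"y": -2.4,"z": 0,"ax": 0,"ay": 0,"az": 0,"hand": 0},
    {"x": 2.4,"y": -3.2,"z": 0,"ax": 0,"ay": 0,"az": 0,"hand": 0},
    {"x": 3.0,"y": -4.0,"z": 0,"ax": 0,"ay": 0,"az": 0,"hand": 0},
    {"x": 3.6,"y": -4.8,"z": 0,"ax": 0,"ay": 0,"az": 0,"hand": 0},
    {"x": 4.2,"y": -5.6,"z": 0,"ax": 0,"ay": 0,"az": 0,"hand": 0},
    {"x": 4.7,"y": -6.2,"z": 0,"ax": 0,"ay": 0,"az": 0,"hand": 0},
  ],
)

```text
clock: 1.7
eef_pos: [527.8, 78.3, 346.1]
tcp_rot: [-3.141, 0.0, 0.326]
contact_force: [0.1, -1.2, 0.1]
opening: -0.001
grasp_force: 0.0
```

Run:
```python
from h import *
s=monitor.sense();print(s["clock"],s["eef_pos"],s["qpos"],move([0,105,120]),move([0,105,80]))
```

```text
1.7 [527.77411944  78.26008176 346.07442601] [1.44165005e-01 1.15758284e-01 1.68477053e+00 3.74436848e-04
 1.34125371e+00 1.38860574e+00] (array([ 0.26, -0.26,  1.98]), array([-0.  ,  0.  ,  0.01])) (array([ 0.26, -0.26,  2.78]), array([-0.  ,  0.  ,  0.01]))
```

Request:
drive_tool(
  plan=[
    {"x": 0.26,"y": -0.26,"z": 0.4,"ax": 0,"ay": 0,"az": 0,"hand": 0},
    {"x": 0.26,"y": -0.26,"z": 1.0,"ax": 0,"ay": 0,"az": 0,"hand": 0},
    {"x": 0.26,"y": -0.26,"z": 1.6,"ax": 0,"ay": 0,"az": 0,"hand": 0},
    {"x": 0.26,"y": -0.26,"z": 2.2,"ax": 0,"ay": 0,"az": 0,"hand": 0},
    {"x": 0.26,"y": -0.26,"z": 2.6,"ax": 0,"ay": 0,"az": 0,"hand": 0},
    {"x": 0.26,"y": -0.26,"z": 2.75,"ax": 0,"ay": 0,"az": 0,"hand": 0},
    {"x": 0.26,"y": -0.26,"z": 2.75,"ax": 0,"ay": 0,"az": 0,"hand": 0},
  ],
)

```text
clock: 2.4
eef_pos: [535.2, 91.8, 207.9]
tcp_rot: [-3.141, 0.002, 0.325]
contact_force: [0.5, 0.1, 0.3]
opening: 0.001
grasp_force: 0.0
```

Run:
```python
from h import *
import cv2
s=monitor.sense();print(s["clock"],tr(s["eef_pos"]),s["contact_force"])
a=imaging.grab_frame("top")[140:320,230:400,::-1];b=imaging.grab_frame("side")[150:330,200:370,::-1]
cv2.imwrite("pics/c1.png",cv2.resize(np.hstack([a,b]),None,fx=2.3,fy=2.3,interpolation=2))
```

```text
2.4 [ -1.76318068 102.47212107  80.91541118] [0.4966697  0.1166625  0.26927285]
```

View pics/c1.png

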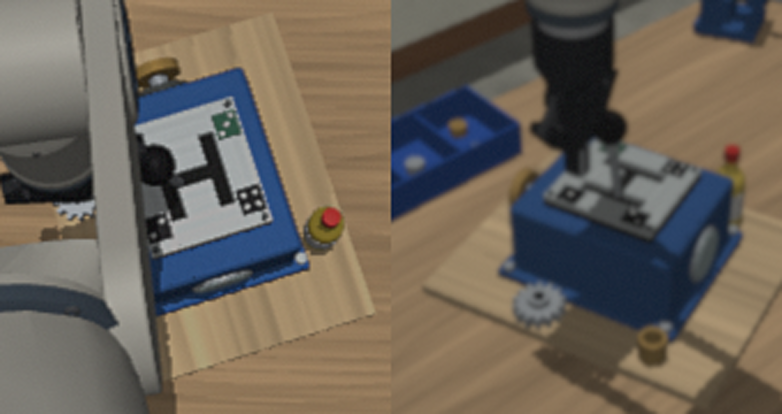

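The fingers stand left of the knob, which is at about (157,163) in the left panel, and nothing is touching. Now I'll push right.

Request:
drive_tool(
  plan=[
    {"x": 0.04,"y": 0.3,"z": 0,"ax": 0,"ay": 0,"az": 0,"hand": 0},
    {"x": 0.04,"y": 0.5,"z": 0,"ax": 0,"ay": 0,"az": 0,"hand": 0},
    {"x": 0.04,"y": 0.65,"z": 0,"ax": 0,"ay": 0,"az": 0,"hand": 0},
    {"x": 0.04,"y": 0.8,"z": 0,"ax": 0,"ay": 0,"az": 0,"hand": 0},
    {"x": 0.04,"y": 0.95,"z": 0,"ax": 0,"ay": 0,"az": 0,"hand": 0},
    {"x": 0.04,"y": 1.1,"z": 0,"ax": 0,"ay": 0,"az": 0,"hand": 0},
    {"x": 0.04,"y": 1.25,"z": 0,"ax": 0,"ay": 0,"az": 0,"hand": 0},
    {"x": 0.04,"y": 1.4,"z": 0,"ax": 0,"ay": 0,"az": 0,"hand": 0},
  ],
)

```text
clock: 3.3
eef_pos: [560.2, 25.7, 208.8]
tcp_rot: [3.142, 0.0, 0.325]
contact_force: [0.2, 2.9, 2.7]
opening: -0.001
grasp_force: 1.2
```

Run:
```python
from h import *
import cv2
s=monitor.sense();print(s["clock"],tr(s["eef_pos"]),T.T@s["contact_force"])
a=imaging.grab_frame("top")[140:320,230:400,::-1];b=imaging.grab_frame("side")[150:330,200:370,::-1]
cv2.imwrite("pics/c2.png",cv2.resize(np.hstack([a,b]),None,fx=2.3,fy=2.3,interpolation=2))
```

```text
3.3 [ 0.8002876  31.77442249 81.76541322] [1.1313587  2.63551685 2.6808278 ]
```

View pics/c2.png

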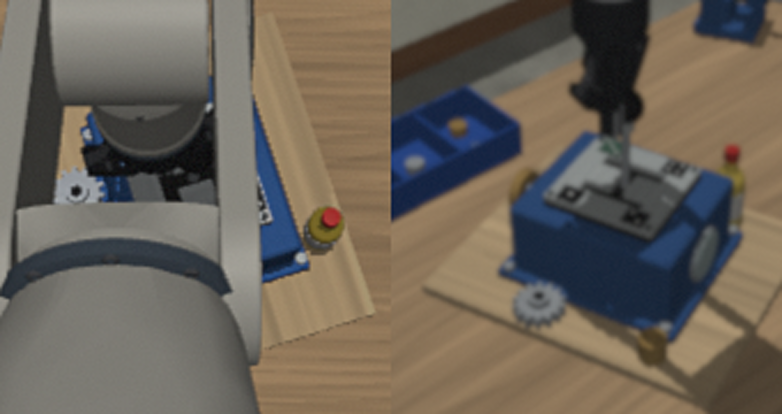

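The stick is near upright in mid-gate, base at about (622,185) in the right panel, with a push force of about 3 N. I'll keep going.

Request:
drive_tool(
  plan=[
    {"x": 0,"y": 0.15,"z": 0,"ax": 0,"ay": 0,"az": 0,"hand": 0},
    {"x": 0,"y": 0.3,"z": 0,"ax": 0,"ay": 0,"az": 0,"hand": 0},
    {"x": 0,"y": 0.45,"z": 0,"ax": 0,"ay": 0,"az": 0,"hand": 0},
    {"x": 0,"y": 0.6,"z": 0,"ax": 0,"ay": 0,"az": 0,"hand": 0},
    {"x": 0,"y": 0.75,"z": 0,"ax": 0,"ay": 0,"az": 0,"hand": 0},
    {"x": 0,"y": 0.88,"z": 0,"ax": 0,"ay": 0,"az": 0,"hand": 0},
    {"x": 0,"y": 0.98,"z": 0,"ax": 0,"ay": 0,"az": 0,"hand": 0},
  ],
)

```text
clock: 4.1
eef_pos: [575.7, -20.9, 208.5]
tcp_rot: [-3.141, 0.001, 0.325]
contact_force: [-1.1, 2.0, -1.2]
opening: 0.001
grasp_force: 1.0
```

Run:
```python
from h import *
import cv2
s=monitor.sense();print(s["clock"],tr(s["eef_pos"]),T.T@s["contact_force"])
b=imaging.grab_frame("side")[150:330,200:370,::-1]
cv2.imwrite("pics/c3.png",cv2.resize(b,None,fx=3,fy=3,interpolation=2))
```

```text
4.1 [  0.58360117 -17.25415876  81.53049743] [-0.37125662  2.21177573 -1.15761211]
```

View pics/c3.png

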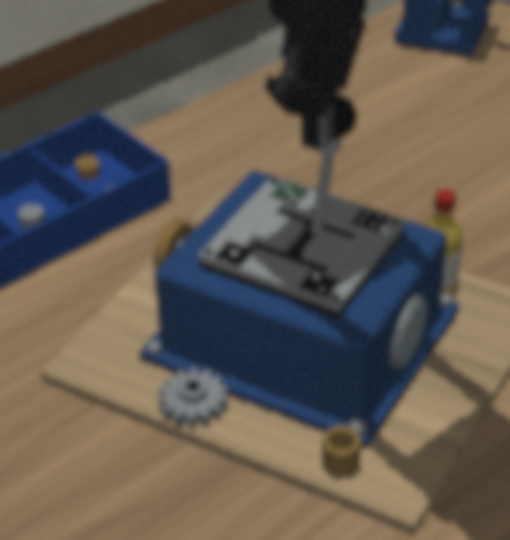

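The stick has moved right of centre, with the knob at about (335,118) in the crop. I'll creep on to the end stop.

Request:
drive_tool(
  plan=[
    {"x": 0,"y": 0.08,"z": 0,"ax": 0,"ay": 0,"az": 0,"hand": 0},
    {"x": 0,"y": 0.16,"z": 0,"ax": 0,"ay": 0,"az": 0,"hand": 0},
  ],
)

```text
clock: 4.35
eef_pos: [578.1, -27.6, 208.6]
tcp_rot: [-3.141, 0.0, 0.325]
contact_force: [-2.7, 7.7, -3.5]
opening: -0.0
grasp_force: 3.8
```

Request:
drive_tool(
  plan=[
    {"x": 0,"y": 0.06,"z": 0,"ax": 0,"ay": 0,"az": 0,"hand": 0},
    {"x": 0,"y": 0.1,"z": 0,"ax": 0,"ay": 0,"az": 0,"hand": 0},
  ],
)

```text
clock: 4.55
eef_pos: [578.6, -29.9, 208.2]
tcp_rot: [-3.136, 0.001, 0.324]
contact_force: [-5.4, 19.9, -1.1]
opening: 0.004
grasp_force: 10.0
```

Run:
```python
from h import *
s=monitor.sense();print(s["clock"],tr(s["eef_pos"]),T.T@s["contact_force"],proj("side",G+T@np.array([0,-59,90])),proj("side",G+T@np.array([0,-45,94])))
import cv2
b=imaging.grab_frame("side")[150:330,200:370,::-1]
cv2.imwrite("pics/c4.png",cv2.resize(b,None,fx=3,fy=3,interpolation=2))
```

```text
4.55 [  0.44502612 -26.77472842  81.16010636] [ 1.21100092 20.61299235 -1.09471126] [313.25106161 187.46967327] [310.68958801 188.88498912]
```

It's at the right end stop: TCP y is -27 mm as predicted, and the force has risen to 20 N. I'll back off and go round to the near side of the knob.

Request:
drive_tool(
  plan=[
    {"x": 0,"y": -0.4,"z": 0,"ax": 0,"ay": 0,"az": 0,"hand": 0},
    {"x": -0.5,"y": -0.5,"z": 0,"ax": 0,"ay": 0,"az": 0,"hand": 0},
    {"x": -1.2,"y": -0.5,"z": 0,"ax": 0,"ay": 0,"az": 0,"hand": 0},
    {"x": -1.3,"y": -0.2,"z": 0.3,"ax": 0,"ay": 0,"az": 0,"hand": 0},
    {"x": -1.3,"y": 0.3,"z": 0.3,"ax": 0,"ay": 0,"az": 0,"hand": 0},
    {"x": -1.3,"y": 0.63,"z": 0.3,"ax": 0,"ay": 0,"az": 0,"hand": 0},
    {"x": -1.3,"y": 0.63,"z": 0.3,"ax": 0,"ay": 0,"az": 0,"hand": 0},
  ],
)

```text
clock: 5.3
eef_pos: [529.6, -85.0, 194.3]
tcp_rot: [3.14, -0.001, 0.323]
contact_force: [0.5, -0.6, 0.3]
opening: 0.0
grasp_force: 0.0
```

Run:
```python
from h import *
s=monitor.sense();print(s["clock"],tr(s["eef_pos"]),T.T@s["contact_force"])
import cv2
a=imaging.grab_frame("top")[140:320,230:400,::-1];b=imaging.grab_frame("side")[150:330,200:370,::-1]
cv2.imwrite("pics/c5.png",cv2.resize(np.hstack([a,b]),None,fx=2.3,fy=2.3,interpolation=2))
```

```text
5.3 [-63.54739282 -63.34725096  67.28632429] [ 0.27327853 -0.69217204  0.31010253]
```

View pics/c5.png

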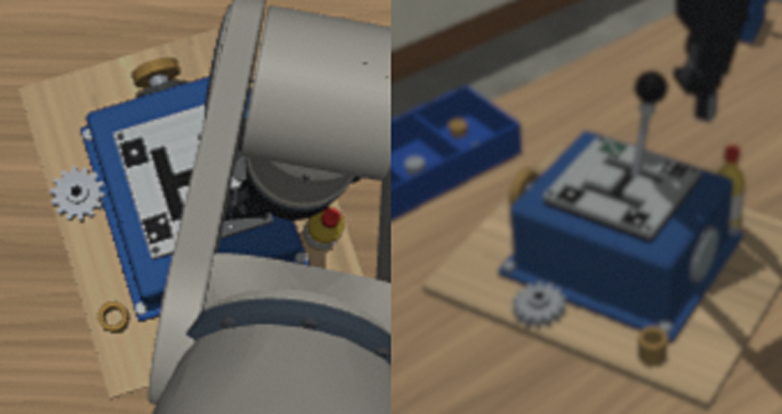

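The knob is free at side-view pixel (313,188), matching the right-end prediction. Next is the forward push.

Request:
drive_tool(
  plan=[
    {"x": 0.3,"y": -0.08,"z": 0,"ax": 0,"ay": 0,"az": 0,"hand": 0},
    {"x": 0.55,"y": -0.08,"z": 0,"ax": 0,"ay": 0,"az": 0,"hand": 0},
    {"x": 0.7,"y": -0.08,"z": 0,"ax": 0,"ay": 0,"az": 0,"hand": 0},
    {"x": 0.85,"y": -0.08,"z": 0,"ax": 0,"ay": 0,"az": 0,"hand": 0},
    {"x": 1.0,"y": -0.08,"z": 0,"ax": 0,"ay": 0,"az": 0,"hand": 0},
    {"x": 1.15,"y": -0.08,"z": 0,"ax": 0,"ay": 0,"az": 0,"hand": 0},
    {"x": 1.3,"y": -0.08,"z": 0,"ax": 0,"ay": 0,"az": 0,"hand": 0},
    {"x": 1.45,"y": -0.08,"z": 0,"ax": 0,"ay": 0,"az": 0,"hand": 0},
  ],
)

```text
clock: 6.2
eef_pos: [595.1, -55.7, 193.2]
tcp_rot: [-3.14, 0.002, 0.325]
contact_force: [-6.6, -0.5, -1.5]
opening: 0.001
grasp_force: 2.6
```

Request:
drive_tool(
  plan=[
    {"x": 0.12,"y": 0,"z": 0,"ax": 0,"ay": 0,"az": 0,"hand": 0},
    {"x": 0.24,"y": 0,"z": 0,"ax": 0,"ay": 0,"az": 0,"hand": 0},
    {"x": 0.34,"y": 0,"z": 0,"ax": 0,"ay": 0,"az": 0,"hand": 0},
  ],
)

```text
clock: 6.5
eef_pos: [611.3, -50.3, 192.7]
tcp_rot: [-3.14, 0.002, 0.325]
contact_force: [-4.2, -0.1, -2.4]
opening: 0.003
grasp_force: 1.9
```

Run:
```python
from h import *
s=monitor.sense();print(s["clock"],tr(s["eef_pos"]),T.T@s["contact_force"],proj("side",G+T@np.array([64,-59,78]))) 
import cv2
b=imaging.grab_frame("side")[130:330,200:370,::-1]
cv2.imwrite("pics/c6.png",cv2.resize(b,None,fx=3,fy=3,interpolation=2))
```

```text
6.5 [ 24.92089485 -56.56358264  65.69873002] [-4.00037583  1.23183998 -2.39359117] [291.14089459 184.53248373]
```

View pics/c6.png

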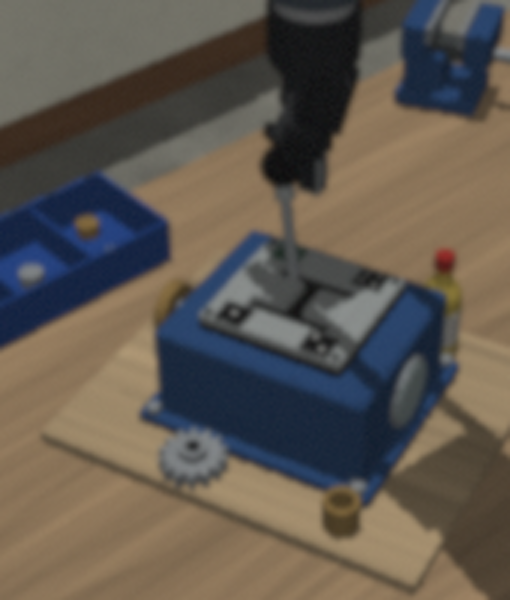

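The stick is well into the third slot, with the knob at about (280,163) in the crop, 2–3 px short of home. I'll creep to the stop.

Request:
drive_tool(
  plan=[
    {"x": 0.1,"y": 0,"z": 0,"ax": 0,"ay": 0,"az": 0,"hand": 0},
    {"x": 0.18,"y": 0,"z": 0,"ax": 0,"ay": 0,"az": 0,"hand": 0},
  ],
)

```text
clock: 6.75
eef_pos: [620.5, -47.9, 193.6]
tcp_rot: [-3.142, 0.001, 0.325]
contact_force: [-2.6, -0.8, -3.5]
opening: -0.001
grasp_force: 1.7
```

Request:
drive_tool(
  plan=[
    {"x": 0.06,"y": 0,"z": 0,"ax": 0,"ay": 0,"az": 0,"hand": 0},
    {"x": 0.1,"y": 0,"z": 0,"ax": 0,"ay": 0,"az": 0,"hand": 0},
  ],
)

```text
clock: 6.95
eef_pos: [623.5, -46.8, 193.1]
tcp_rot: [-3.141, 0.004, 0.325]
contact_force: [-12.7, -5.9, -1.0]
opening: 0.004
grasp_force: 6.6
```

Request:
drive_tool(
  plan=[
    {"x": 0.05,"y": 0,"z": 0,"ax": 0,"ay": 0,"az": 0,"hand": 0},
    {"x": 0.06,"y": 0,"z": 0,"ax": 0,"ay": 0,"az": 0,"hand": 0},
  ],
)

```text
clock: 7.15
eef_pos: [624.4, -46.5, 192.8]
tcp_rot: [-3.141, 0.009, 0.325]
contact_force: [-16.9, -7.4, 2.5]
opening: 0.001
grasp_force: 9.3
```

Request:
drive_tool(
  plan=[
    {"x": -0.3,"y": 0,"z": 0,"ax": 0,"ay": 0,"az": 0,"hand": 0},
    {"x": -1.0,"y": 0,"z": 0,"ax": 0,"ay": 0,"az": 0,"hand": 0},
    {"x": -1.8,"y": 0,"z": 0,"ax": 0,"ay": 0,"az": 0,"hand": 0},
    {"x": -2.4,"y": 0,"z": -0.8,"ax": 0,"ay": 0,"az": 0,"hand": 0},
    {"x": -2.8,"y": 0,"z": -1.8,"ax": 0,"ay": 0,"az": 0,"hand": 0},
    {"x": -3,"y": 0.5,"z": -2.8,"ax": 0,"ay": 0,"az": 0,"hand": 0},
    {"x": -3,"y": 1.4,"z": -3,"ax": 0,"ay": 0,"az": 0,"hand": 0},
    {"x": -3,"y": 2.2,"z": -3,"ax": 0,"ay": 0,"az": 0,"hand": 0},
  ],
)

```text
clock: 7.95
eef_pos: [523.7, -199.5, 349.4]
tcp_rot: [3.135, -0.009, 0.326]
contact_force: [1.1, -0.1, -0.5]
opening: -0.003
grasp_force: 0.0
```

Request:
drive_tool(
  plan=[
    {"x": 0,"y": 0.8,"z": 0,"ax": 0,"ay": 0,"az": 0,"hand": 0},
    {"x": 0,"y": 1.6,"z": 0,"ax": 0,"ay": 0,"az": 0,"hand": 0},
    {"x": 0,"y": 2.4,"z": 0,"ax": 0,"ay": 0,"az": 0,"hand": 0},
    {"x": 0,"y": 3.0,"z": 0,"ax": 0,"ay": 0,"az": 0,"hand": 0},
    {"x": 0,"y": 3.0,"z": 0,"ax": 0,"ay": 0,"az": 0,"hand": 0},
    {"x": 0,"y": 3.0,"z": 0,"ax": 0,"ay": 0,"az": 0,"hand": 0},
  ],
)

```text
clock: 8.55
eef_pos: [569.4, -340.1, 344.0]
tcp_rot: [3.141, -0.001, 0.324]
contact_force: [0.3, 0.5, 0.2]
opening: 0.003
grasp_force: 0.0
```

Run:
```python
from h import *
s=monitor.sense();print(s["clock"],tr(s["eef_pos"]),T.T@s["contact_force"])
for x in(50,58,64): print(proj("side",G+T@np.array([x,-59,79])),proj("top",G+T@np.array([x,-59,79])))
import cv2
a=imaging.grab_frame("top")[140:320,230:400,::-1];b=imaging.grab_frame("side")[150:330,200:370,::-1]
cv2.imwrite("pics/c7.png",cv2.resize(np.hstack([a,b]),None,fx=2.3,fy=2.3,interpolation=2))
```

```text
8.55 [-107.32160318 -317.7498191   217.01489496] [0.43329809 0.35335909 0.18895662]
[295.88298739 185.69234352] [333.10882217 178.41767877]
[293.16633496 184.84221615] [331.98339355 174.9495528 ]
[291.13721047 184.20723824] [331.14135792 172.35473193]
```

View pics/c7.png

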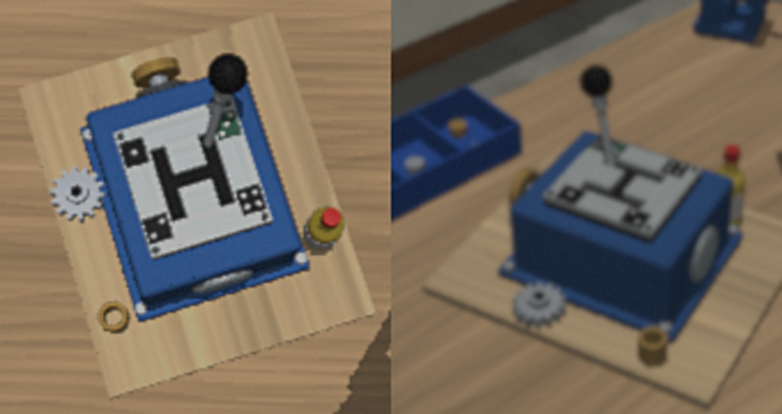

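The knob is at full-frame top-view pixel (329,172), against a prediction of (331,172) for fully home. The stick stands at the far right slot end, the bystanders haven't moved and the hand is clear.

```bash
python3 -c "
from rig import r
print(r.sign_off())"
```

```text
the job is handed in; nothing more can be done
None
```

The gearstick was pushed across the gate to the right end, then forward until it stopped at the end of the third slot. The final picture shows it home, the parts on and beside the trainer board unmoved and the hand clear; the job was handed in at about 8.6 s.

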